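Chase the thread of a painted table-leg boss

TASK

The threaded boss of the leg plate is clogged with old paint. Lift the bar wrench out of its cradle, set it fully down on the square of the started tap and let go; then take it afresh and run the tap in clockwise: half a turn forward, a quarter back, half a turn forward, a quarter back, and then on until its collar is down on the boss; do not run on far past a half turn without turning back. Leave the wrench sitting level on the tap, and do not disturb the other things on the bench.

Things in the scene. Friction and masses are not known exactly. Their poses are not given: they have to be found in the camera images.
- wrench: Bar tap wrench, about 0.4 kg: aluminium hub 48 x 48 mm, 46 mm high, a 23 mm square hole through it from top to bottom; two steel arms along its +x and -x, 14 mm wide, 14 mm high, flush with the hub's underside, ends 100 mm from the centre. Above the arms all four hub faces are free. Origin: centre of the hub's underside, z up. At the start it lies loose and level in the cradle.
- wrench_seat (a point): Centre of the wrench hub's underside (point and axes of wrench), the mouth of its square hole, which has a 3 mm chamfer there. Rests on the tap's shoulder when seated.
- cradle: Fixed wooden block 84 (x) x 90 x 30 mm high with a walled pocket 60 x 60 mm on top around the wrench's hub; walls to 70 mm over the table (hub top: 76), outside 80 x 84 mm; the arms stick out along the cradle's x through 20 mm wide slots, their undersides at 30 mm. About 6 mm between hub and walls, no room for fingers: lift by an arm. Origin: centre of the underside.
- boss: Fixed grey steel leg plate, 120 mm square, with a round boss (68 mm across at its top, top face 60 mm above the table), screwed on a plywood board 150 x 150 x 20 mm. Origin: centre of the board's underside, on the boss's axis. The started tap stands upright in the boss, on this axis.
- tap_shoulder (a point): On the tap's axis at its shoulder (38 mm across, 89 mm over the table at the start), where the wrench comes to rest. Above it the drive, 20 mm square, 24 mm high, sides along this frame's x and y; the wrench fits at any quarter turn, play 1.5 mm and about 9 degrees each way. Below, a collar 48 mm across, 8 mm high, 5.1 mm over the boss at the start. Turns and sinks with the tap.
- tap (a joint): Angle of the tap, rad: 0 at the start, growing as it turns clockwise seen from above (forward). It sinks 6 mm per turn. It turns stiffly (about 0.35 N m) and stays where it is left; hard stop at 5.1 rad (292 degrees), where the collar is down on the boss.
- brush: Bystander: a paint brush with wooden handle, 190 mm, lying between the cradle and the leg plate. Origin: its underside or handle.
- sandblock: Bystander: cork sanding block 100 x 60 x 30 mm. Origin: its underside or handle.
- wax: Bystander: wax jar, 72 mm across, 70 mm high, steel lid. Origin: its underside or handle.
- scraper: Bystander: scraper with dark wooden handle, 200 mm, lying. Origin: its underside or handle.
- tin: Bystander: paint tin 100 mm across, 120 mm high. Origin: its underside or handle.
- pot: Bystander: empty steel pot, 90 mm across, 90 mm high. Origin: its underside or handle.
- sample: Bystander: painted sample board 130 x 90 x 14 mm. Origin: its underside or handle.
Things that resemble listed ones, but are neither listed nor needed, are in the scene too. Leave any blue or orange look-alike of the wrench alone.

How it is judged:
On the way, in this order (a step that is already met when the one before it is completed fails the run):
1. the wrench sits level and fully down on the tap's square, let go, the tap not yet turned (horizontal distance between wrench_seat and tap_shoulder below 0.004 m and z of wrench_seat in the frame of tap_shoulder between -0.004 and 0.004 m and angle between wrench's own z axis and vertical below 0.08 rad and contact force between the fingers and wrench below 0.2 N and value of joint tap below 0.6 rad), for 0.2 s.
2. first half turn forward (past 2.5 rad) (value of joint tap above 2.5 rad), for 0.02 s.
3. then a quarter back (below 2.2 rad); running on past 4.1 rad instead fails the run ((value of joint tap below 2.2 rad or value of joint tap above 4.1 rad)), for 0.02 s.
4. second half turn forward (past 4.0 rad) (value of joint tap above 4 rad), for 0.02 s.
5. then a quarter back again (below 3.7 rad) (value of joint tap below 3.7 rad), for 0.02 s.
At the end, for the whole second after the job is handed in: the tap has been run in to 4.5 rad or more (collar down on the boss within 0.9 mm), and the wrench is at rest on it, within 4 mm of fully down and centred, upright within 0.08 rad, and released (value of joint tap above 4.5 rad and horizontal distance between wrench_seat and tap_shoulder below 0.004 m and z of wrench_seat in the frame of tap_shoulder between -0.004 and 0.004 m and angle between wrench's own z axis and vertical below 0.08 rad and linear speed of wrench below 0.02 m/s and contact force between the fingers and wrench below 0.2 N); the robot touches nothing.
It fails at once if a bystander is shifted by more than 30 mm (distance of any of brush, sandblock, wax, scraper, tin, pot, sample from where it was at the start of the episode above 0.03 m).
It also fails if it takes over 72 s, if anything falls off the work surface, if the arm or the gripper's body presses on something with over 40 N, if the wrist force passes 120 N, or if a joint passes its speed limit or range.

ROBOT

A 7-joint arm with a two-finger parallel gripper is mounted at the origin on the work surface. World frame = base frame: x ahead of the robot, y to its left, z up, the work surface at z = 0. Lengths are in m, angles in rad, forces in N, time in s.
With the tool pointing down it reaches from about 0.425 to 0.95 m from the base axis. Payload 4.7 kg.
Tool frame: the origin (TCP) lies midway between the tips of the shut fingers; the grasp point (between the pads) lies arm.grip_point_offset behind it (arm.grip_point_offset is the distance from the TCP to the grasp point, in m); z points along the fingers, y is the line along which they close (so a half turn about z gives the same grasp; the last joint's range is limited). The gripper opens to 85 mm and grips with 20 to 120 N. Pads are 22 mm wide; open, the fingers measure 114 mm over their backs; the gripper's body (76 mm by 85 mm) begins 54 mm behind the grasp point. The pads swing forward as they close: fully open they stand 13 mm farther back than shut.
Start: joints at [1.27, 0.469, -0.049, 1.532, 0.024, 1.141, -0.082], TCP at [0.181, -0.65, 0.231] pointing down, gripper open.
Joint ranges: [-2.59, 2.59], [-0.33, 1.99], [-1.39, 1.29], [0.1, 2.45], [-1.04, 4.18], [0.21, 1.99], [-2.66, 2.66]. Speed limits (rad/s): [2.57, 2.57, 3.14, 3.14, 3.14, 3.14, 3.14].

INTERFACE

Orientations are given as a unit quaternion [x, y, z, w].
In Python, from workcell import arm gives the robot as it stands. The module is installed in compiled form; this text tells all that it offers.
- The arm moves only by the tool jog_arm, never from a script. Its argument "steps" is a list of rows, each an object with "xyz": the shift along the tool's x, y, z normalised to -1 to 1, where 1 is 200 mm, a list of three; "rot": the turn, a rotation vector about the tool's x, y, z normalised to -1 to 1, where 1 is 0.1 rad, a list of three; "fingers": the gripper command: -1 is shut, 1 is fully open, values between are in proportion. In form: [{"xyz": [tx, ty, tz], "rot": [wx, wy, wz], "fingers": fingers}, ...]. A call has 1 to 5 rows; each row shifts and turns the commanded pose from where the row before left it, along the tool's axes as they then stand; what a row does not reach is not made up. A row lasts 1/12 s, in which the tool goes at most 41.7 mm and 7.16 degrees, less where a joint would pass 70% of its speed; a pose out of reach is approached as far as the arm can. A call with a number of a shift or a turn outside -1 to 1 is refused whole. A call with a gripper value outside its range is refused whole. The fingers move at their own pace and stop on an object; "force" is the grip in N (left out, the last holds). Time passes only in rows, so rows that do not move let the fingers close. It gives the time, the measured TCP pose, the force, the opening and the grip force at its end, in the units of the state.
- arm.state(): the state, without advancing time (a new reading comes with each control period).
- arm.snapshot(name): name is "scene" or "top" or "wrist"; returns a dict with "frame" (384x512x3 uint8, blue, green, red), "fx", "fy", "cx", "cy" (pixels), "R" (3x3) and "t" (3): a world point X has camera coordinates R X + t. Camera axes: x right, y down, z forward; pixel columns grow to the right and rows downward; lengths in m; the calibration is good to about 2 mm. The wrist camera is an equidistant fisheye: a pixel r from the principal point sees the ray r / f radians off the axis. A picture is of the moment at which its call begins. There is no depth.
- arm.finish_job(): hands the job in; it is judged then, once.
Trained networks look in a picture, given as the dict that the camera call returned (one of the last four; its "shot" number tells which), for a name from the list of things; names that differ only in an ending like _2 or _b are one class to them, and where a whole thing is asked for, a point or a joint stands for the part that bears it (a point fixed in the world has none). Each returns a list of dicts, best first, with "p" (0 to 1); they miss things now and then, are a little off and sometimes report something else, mostly with a low value. They report only what shows in the picture. A call takes as long as a camera call. They do not tell look-alikes from the thing itself.
- arm.boxes_of(label, picture): "position" ([x, y, z] in m, in world coordinates, good to about 4 mm: the middle of the surface that is visible of it).
- arm.outline_of(label, picture): "region" (384x512 bool, what is visible of it).
- arm.spot_point(label, picture): "position" ([x, y, z] in m, in world coordinates, good to about 4 mm: a listed point, or the origin of a listed thing).
The state is a dict: "t": time; "joint_positions": joint angles; "joint_velocities": joint speeds; "tau": joint torques, N m; "tcp_pos": TCP position; "tool_rot": TCP orientation; "ft_force": force on the tool from outside, world axes, zero at the start; "torque": the same for the moment, N m; "width": finger opening in m; "finger_force": force on a finger pad.
Only numpy, scipy, OpenCV 4.12 (cv2) and the standard library are available. Lean on these libraries where they do the work, as an engineer would, in place of code of your own. Each camera call takes 0.05 s, during which the arm holds its last target. There are 200 camera calls.

## Working session

There is one attempt and no reset: what is moved stays moved. The work goes in short steps, Python scripts to look and compute and a tool call to move; the robot and the scene stay as the last step left them, time stands still between calls to the robot, and variables do not carry over. Pictures are saved under pics/ and viewed, at most 13 in all, crops included, and the job is handed in when it is done.

Besides the shell and the picture viewer there is one more tool, called after "Request:" as name([rows], argument=value, ...), one row to a line, values as JSON. jog_arm: Moves the arm, as the interface text tells. Scaled input: -1 to 1 covers 200 mm each way for a shift and 0.1 rad each way for a turn. Its arguments: {"type":"object","properties":{"steps":{"type":"array"},"force":{"type":"number"}},"required":["steps"]}

```bash
mkdir -p pics; cat > h.py <<'E'
import numpy as np,cv2
from scipy.spatial.transform import Rotation as R
from workcell import arm
E
python3 - <<'E'
from h import *
s=arm.state();print(s['t'],s['tcp_pos'],s['tool_rot'],s['width'],arm.grip_point_offset)
for n in ['scene','top']:
    p=arm.snapshot(n);cv2.imwrite(f'pics/{n}1.png',p['frame']);print(n,p['fx'],p['fy'],p['cx'],p['cy'],np.round(p['R'],4).tolist(),p['t'])
    for l in ['wrench','wrench_seat','cradle','boss','tap_shoulder','brush']:
        print(l,[(np.round(d['position'],3).tolist(),round(d['p'],2)) for d in arm.spot_point(l,p)])
E
```

```text
0.0 [ 0.18102922 -0.64965739  0.23024222] [ 9.90781438e-01  1.35466446e-01 -1.78512374e-04 -9.76031989e-04] 0.08518795458299365 0.0187
scene 351.81008736810253 351.81008736810253 250.96385736777674 188.21022478007993 [[0.1397, 0.9901, -0.0148], [0.7383, -0.1141, -0.6648], [-0.6599, 0.082, -0.7469]] [-0.15336775 -0.28693275  1.41281148]
wrench [([0.173, 0.309, 0.002], 0.94), ([0.568, 0.174, 0.029], 0.74), ([0.568, 0.538, 0.002], 0.66)]
wrench_seat [([0.564, 0.173, 0.029], 0.92), ([0.168, 0.306, -0.0], 0.88), ([0.568, 0.535, -0.001], 0.55)]
cradle [([0.564, 0.179, -0.002], 0.66)]
boss [([0.598, -0.202, 0.0], 0.83), ([0.565, 0.175, 0.03], 0.42)]
tap_shoulder [([0.6, -0.202, 0.087], 0.59)]
brush [([0.55, -0.005, -0.006], 0.61), ([0.567, 0.175, 0.031], 0.42)]
top 402.9829275389956 402.9829275389956 254.27832186901787 186.76132339309734 [[0.0123, -0.9999, -0.0104], [-0.9991, -0.0119, -0.0404], [0.0402, 0.0108, -0.9991]] [0.08676829 0.4748261  1.40954466]
wrench [([0.568, 0.173, 0.03], 0.88), ([0.569, 0.535, 0.002], 0.86), ([0.169, 0.303, 0.001], 0.64), ([0.565, 0.171, -0.006], 0.44)]
wrench_seat [([0.17, 0.304, 0.002], 0.89), ([0.568, 0.537, 0.004], 0.89), ([0.568, 0.173, 0.03], 0.84)]
cradle [([0.575, 0.173, 0.029], 0.64), ([0.564, 0.174, -0.004], 0.6), ([0.597, -0.198, 0.09], 0.52)]
boss [([0.597, -0.207, -0.006], 0.89)]
tap_shoulder []
brush [([0.545, -0.008, -0.001], 0.67)]
```

```bash
python3 - <<'E'
import cv2
a=cv2.imread('pics/top1.png')
cv2.imwrite('pics/v1.png',cv2.resize(a,(800,600),interpolation=cv2.INTER_CUBIC))
E
```

```text
(no output)
```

View pics/v1.png

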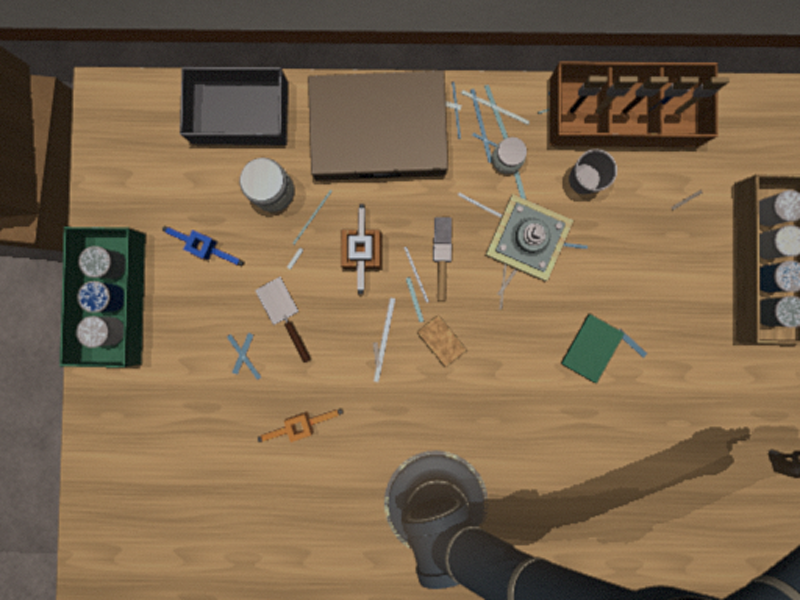

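View pics/scene1.png

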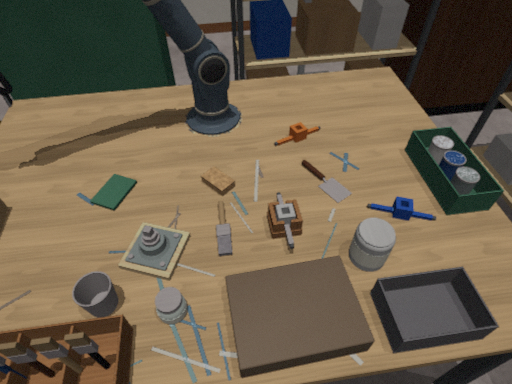

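Three wrench-like things show in the 800x600 top view. Blue is at (203,244), orange at (299,427), and bare aluminium/steel sits in the wooden cradle at (361,247). The last one fits: it is metal-coloured and in the cradle. The leg plate with the tap is at (533,237). I'll confirm with one crop while moving over the tap.

```bash
python3 - <<'E'
import cv2,numpy as np
a=cv2.imread('pics/top1.png')
b=cv2.resize(a[115:205,195:275],(530,600),interpolation=cv2.INTER_CUBIC)
cv2.imwrite('pics/v2.png',b)
E
```

```text
(no output)
```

View pics/v2.png

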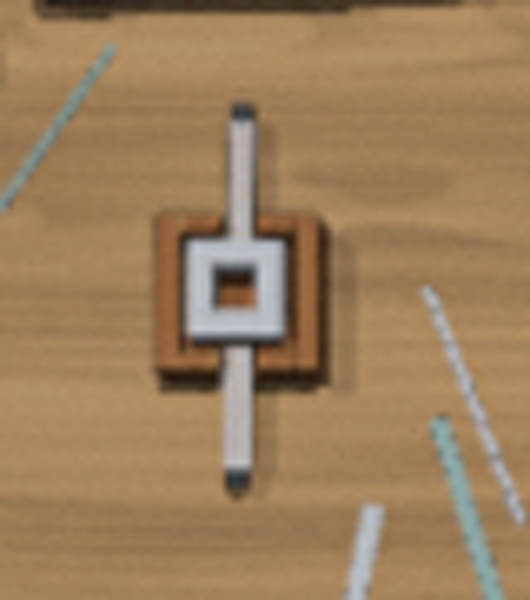

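Request:
jog_arm([
  {"xyz": [0.164,-0.1,-0.022],"rot": [0,0,0],"fingers": 1},
  {"xyz": [0.164,-0.1,-0.022],"rot": [0,0,0],"fingers": 1},
  {"xyz": [0.164,-0.1,-0.022],"rot": [0,0,0],"fingers": 1},
  {"xyz": [0.164,-0.1,-0.022],"rot": [0,0,0],"fingers": 1},
  {"xyz": [0.164,-0.1,-0.022],"rot": [0,0,0],"fingers": 1},
])

```text
t: 1.12
tcp_pos: [0.3134, -0.5084, 0.2537]
tool_rot: [0.991, 0.135, 0.0, 0.0]
ft_force: [0.0, 0.0, 0.5]
width: 0.0851
finger_force: 0.0
```

Request:
jog_arm([
  {"xyz": [0.164,-0.1,-0.022],"rot": [0,0,0],"fingers": 1},
  {"xyz": [0.164,-0.1,-0.022],"rot": [0,0,0],"fingers": 1},
  {"xyz": [0.164,-0.1,-0.022],"rot": [0,0,0],"fingers": 1},
  {"xyz": [0.164,-0.1,-0.022],"rot": [0,0,0],"fingers": 1},
  {"xyz": [0.164,-0.1,-0.022],"rot": [0,0,0],"fingers": 1},
])

```text
t: 1.53
tcp_pos: [0.4445, -0.368, 0.2759]
tool_rot: [0.991, 0.135, 0.0, 0.0]
ft_force: [0.0, 0.0, 0.5]
width: 0.0856
finger_force: 0.0
```

Request:
jog_arm([
  {"xyz": [0.164,-0.1,-0.022],"rot": [0,0,0],"fingers": 1},
  {"xyz": [0.164,-0.1,-0.022],"rot": [0,0,0],"fingers": 1},
  {"xyz": [0.1,-0.06,-0.022],"rot": [0,0,0],"fingers": 1},
  {"xyz": [0,0,0],"rot": [0,0,0],"fingers": 1},
])

```text
t: 1.87
tcp_pos: [0.517, -0.29, 0.2898]
tool_rot: [0.99, 0.141, 0.002, -0.001]
ft_force: [-0.7, 0.2, 0.7]
width: 0.0853
finger_force: 0.0
```

The crop confirms it: a bare metal wrench in the wooden cradle, hub at (236,290), arms running almost exactly along the image column. Next is a wrist look at the tap.

```bash
python3 - <<'E'
from h import *
p=arm.snapshot('wrist');cv2.imwrite('pics/w1.png',p['frame']);np.savez('w1.npz',**{k:p[k] for k in ['frame','fx','cx','cy','R','t']})
R_=np.array(p['R']);print('cam',-R_.T@p['t'],R_[2],p['fx'])
for l in ['tap_shoulder','boss']:
  print(l,[(np.round(d['position'],4).tolist(),round(d['p'],2)) for d in arm.spot_point(l,p)])
s=arm.state();print(s['joint_positions'],s['tcp_pos'])
E
```

```text
cam [ 0.59085064 -0.26834226  0.4342375 ] [-0.28769208 -0.08363177 -0.95406446] 297.3186396354542
tap_shoulder [([0.5988, -0.2026, 0.0882], 0.92)]
boss [([0.5973, -0.2018, -0.001], 0.58)]
[ 0.64568964  0.30108631 -0.2445136   1.65521034  0.07820248  1.19507866
 -0.9163033 ] [ 0.51156313 -0.29698452  0.2884273 ]
```

View pics/w1.png

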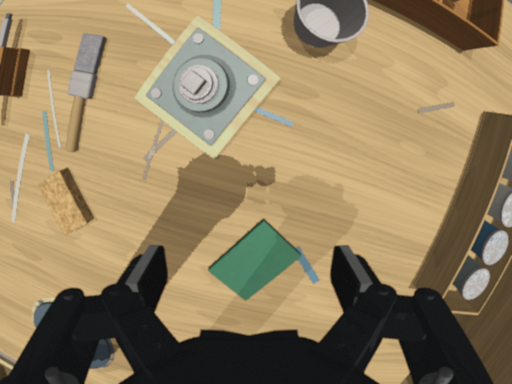

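```bash
cat >> h.py <<'E'
def fish(p,X):
    c=np.asarray(X)@np.array(p['R']).T+p['t']; r=np.hypot(c[...,0],c[...,1]); k=p['fx']*np.arctan2(r,c[...,2])/np.maximum(r,1e-9)
    return p['cx']+c[...,0]*k,p['cy']+c[...,1]*k
def rect(p,x,y,z,half,n=300):
    # columns -> world -y (right), rows -> world -x (down)
    u=np.linspace(-half,half,n);Y,X=np.meshgrid(y-u,x-u)
    a,b=fish(p,np.stack([X,Y,0*X+z],-1));return cv2.remap(p['frame'],a.astype('f4'),b.astype('f4'),cv2.INTER_CUBIC)
E
python3 - <<'E'
from h import *
p=dict(np.load('w1.npz'))
cv2.imwrite('pics/r1.png',np.hstack([rect(p,.599,-.2025,.113,.03,400),rect(p,.599,-.2025,.03,.1,400)]))
E
```

```text
(no output)
```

View pics/r1.png

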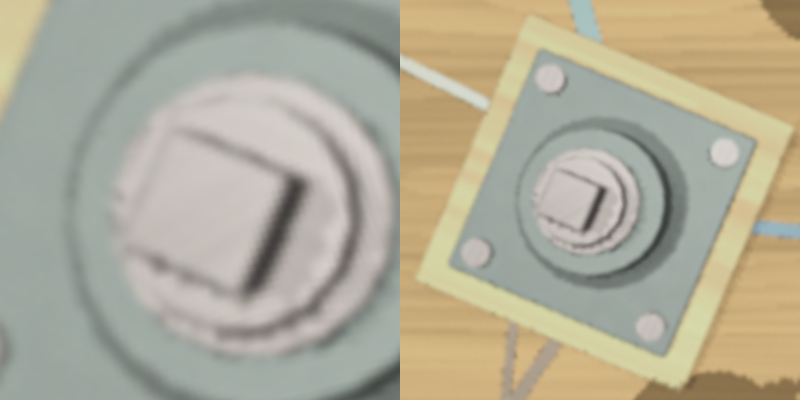

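Tap drive: square corners in the left panel are (175,125), (290,180), (245,295) and (133,245). That puts its centre near (0.598,-0.2035), with sides 23° clockwise of world x. The wrench therefore has to be turned about 23° clockwise. Now to the cradle.

Request:
jog_arm([
  {"xyz": [0,0,0],"rot": [0,0,0.91],"fingers": 1},
  {"xyz": [0,0,0],"rot": [0,0,0.91],"fingers": 1},
  {"xyz": [0,0,0],"rot": [0,0,0.9],"fingers": 1},
  {"xyz": [0,-0.1,0.02],"rot": [0,0,0],"fingers": 1},
  {"xyz": [0,-0.19,0.03],"rot": [0,0,0],"fingers": 1},
])

```text
t: 2.43
tcp_pos: [0.5101, -0.2452, 0.2783]
tool_rot: [1.0, -0.007, 0.0, 0.002]
ft_force: [-0.1, 0.4, 0.5]
width: 0.0856
finger_force: 0.0
```

Request:
jog_arm([
  {"xyz": [0,-0.2,0.038],"rot": [0,0,0],"fingers": 1},
  {"xyz": [0,-0.2,0.038],"rot": [0,0,0],"fingers": 1},
  {"xyz": [0,-0.2,0.038],"rot": [0,0,0],"fingers": 1},
  {"xyz": [0,-0.2,0.038],"rot": [0,0,0],"fingers": 1},
  {"xyz": [0,-0.2,0.038],"rot": [0,0,0],"fingers": 1},
])

```text
t: 2.85
tcp_pos: [0.5112, -0.039, 0.2402]
tool_rot: [1.0, -0.002, 0.0, 0.001]
ft_force: [0.1, -0.5, -0.9]
width: 0.0851
finger_force: 0.0
```

Request:
jog_arm([
  {"xyz": [0,-0.2,0.038],"rot": [0,0,0],"fingers": 1},
  {"xyz": [0,-0.2,0.038],"rot": [0,0,0],"fingers": 1},
  {"xyz": [0,-0.2,0.038],"rot": [0,0,0],"fingers": 1},
  {"xyz": [-0.02,-0.2,0.038],"rot": [0,0,0],"fingers": 1},
  {"xyz": [0,-0.15,0.038],"rot": [0,0,0],"fingers": 1},
])

```text
t: 3.27
tcp_pos: [0.5074, 0.153, 0.2023]
tool_rot: [1.0, -0.0, 0.0, -0.0]
ft_force: [0.2, -0.7, 1.3]
width: 0.0855
finger_force: 0.0
```

Request:
jog_arm([
  {"xyz": [0,-0.1,0.02],"rot": [0,0,0],"fingers": 1},
  {"xyz": [0,0,0],"rot": [0,0,0],"fingers": 1},
  {"xyz": [0,0,0],"rot": [0,0,0],"fingers": 1},
])

```text
t: 3.52
tcp_pos: [0.5081, 0.1707, 0.198]
tool_rot: [1.0, -0.0, -0.0, 0.001]
ft_force: [1.0, -1.2, -0.6]
width: 0.0855
finger_force: 0.0
```

```bash
python3 - <<'E'
from h import *
p=arm.snapshot('wrist');cv2.imwrite('pics/w2.png',p['frame']);np.savez('w2.npz',**{k:p[k] for k in ['frame','fx','cx','cy','R','t']})
for l in ['wrench_seat','cradle']:
  print(l,[(np.round(d['position'],4).tolist(),round(d['p'],2)) for d in arm.spot_point(l,p)])
s=arm.state();print(s['t'],s['joint_positions'],s['tcp_pos'],s['tool_rot'])
cv2.imwrite('pics/r2.png',np.hstack([rect(p,.568,.173,.076,.05,400),rect(p,.568,.173,.044,.12,400)]))
E
```

```text
wrench_seat [([0.5675, 0.5366, 0.001], 0.66), ([0.5618, 0.1715, 0.0302], 0.63)]
cradle [([0.5611, 0.1733, -0.0019], 0.94), ([0.3663, -0.0065, -0.0027], 0.32)]
3.6667 [-0.03301851  0.31199583 -0.44918079  1.88100673  0.16232743  0.9842322
 -2.1286618 ] [0.50878111 0.1689255  0.19855373] [ 9.99997477e-01 -2.14208713e-03  1.72005213e-04  6.53805587e-04]
```

View pics/r2.png

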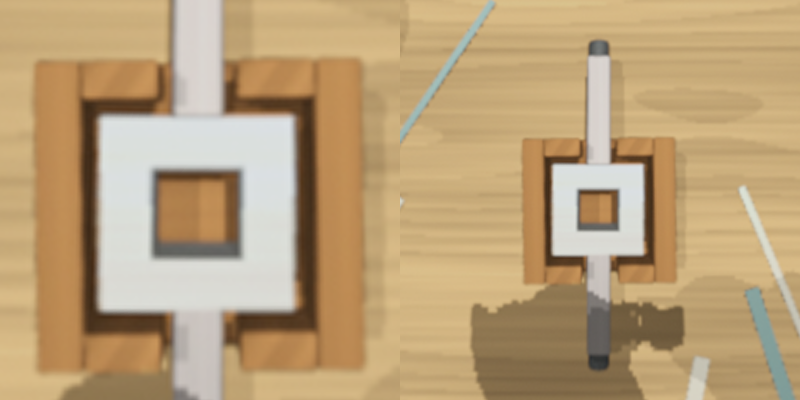

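Left panel: hub columns 97–296, rows 113–311, so the wrench centre is about (0.565,0.1737) with yaw ≈ 0. I'll grip the near arm 62 mm from the centre.

Request:
jog_arm([
  {"xyz": [-0.025,-0.015,0.15],"rot": [0,0,0],"fingers": 1},
  {"xyz": [0,0,0.19],"rot": [0,0,0],"fingers": 1},
  {"xyz": [0,0,0.19],"rot": [0,0,0],"fingers": 1},
  {"xyz": [0,0,0.1],"rot": [0,0,0],"fingers": 1},
  {"xyz": [0,0,0.0],"rot": [0,0,0],"fingers": 1},
])

```text
t: 4.08
tcp_pos: [0.5005, 0.171, 0.0685]
tool_rot: [1.0, -0.002, -0.004, 0.002]
ft_force: [-1.1, -0.3, -0.3]
width: 0.085
finger_force: 0.0
```

Request:
jog_arm([
  {"xyz": [0,0,0],"rot": [0,0,0],"fingers": 1},
  {"xyz": [0,0,0.0],"rot": [0,0,0],"fingers": 1},
  {"xyz": [0,0,0.0],"rot": [0,0,0],"fingers": 1},
])

```text
t: 4.33
tcp_pos: [0.5048, 0.1747, 0.0746]
tool_rot: [1.0, -0.001, 0.002, -0.001]
ft_force: [-0.4, 0.2, -0.3]
width: 0.0852
finger_force: 0.0
```

Request:
jog_arm([
  {"xyz": [0,0,0.1],"rot": [0,0,0],"fingers": 1},
  {"xyz": [0,0,0.1],"rot": [0,0,0],"fingers": 1},
  {"xyz": [0,0,0.06],"rot": [0,0,0],"fingers": 1},
  {"xyz": [0,0,0],"rot": [0,0,0],"fingers": 1},
  {"xyz": [0,0,0.0],"rot": [0,0,0],"fingers": 1},
])

```text
t: 4.75
tcp_pos: [0.5034, 0.1747, 0.021]
tool_rot: [1.0, -0.0, 0.0, -0.0]
ft_force: [0.7, 0.5, 0.1]
width: 0.0857
finger_force: 0.0
```

Request:
jog_arm([
  {"xyz": [0,0,0],"rot": [0,0,0],"fingers": 0.2},
  {"xyz": [0,0,0.0],"rot": [0,0,0],"fingers": 0},
  {"xyz": [0,0,0.0],"rot": [0,0,0],"fingers": -0.2},
  {"xyz": [0,0,0.0],"rot": [0,0,0],"fingers": -0.4},
])

```text
t: 5.08
tcp_pos: [0.5036, 0.1747, 0.0212]
tool_rot: [1.0, -0.0, 0.001, -0.0]
ft_force: [-0.7, 1.5, 0.3]
width: 0.0386
finger_force: 0.0
```

Request:
jog_arm([
  {"xyz": [0,0,0],"rot": [0,0,0],"fingers": -0.5},
  {"xyz": [0,0,0.0],"rot": [0,0,0],"fingers": -0.55},
  {"xyz": [0,0,0.0],"rot": [0,0,0],"fingers": -0.55},
])

```text
t: 5.33
tcp_pos: [0.5032, 0.1746, 0.0206]
tool_rot: [1.0, -0.0, 0.0, 0.0]
ft_force: [0.4, 0.5, -0.1]
width: 0.0193
finger_force: 0.0
```

Position is good, so close firmly.

Request:
jog_arm([
  {"xyz": [0,0,0],"rot": [0,0,0],"fingers": -0.65},
  {"xyz": [0,0,0.0],"rot": [0,0,0],"fingers": -1},
  {"xyz": [0,0,0.0],"rot": [0,0,0],"fingers": -1},
  {"xyz": [0,0,0.0],"rot": [0,0,0],"fingers": -1},
], force=100)

```text
t: 5.67
tcp_pos: [0.5031, 0.1743, 0.0208]
tool_rot: [1.0, -0.0, -0.0, 0.0]
ft_force: [-1.6, -1.1, 4.5]
width: 0.0124
finger_force: 97.6
```

Request:
jog_arm([
  {"xyz": [0,0,-0.02],"rot": [0,0,0],"fingers": -1},
  {"xyz": [0,0,-0.04],"rot": [0,0,0],"fingers": -1},
  {"xyz": [0,0,-0.06],"rot": [0,0,0],"fingers": -1},
  {"xyz": [0,0,-0.08],"rot": [0,0,0],"fingers": -1},
  {"xyz": [0,0,-0.1],"rot": [0,0,0],"fingers": -1},
])

```text
t: 6.08
tcp_pos: [0.502, 0.1743, 0.0807]
tool_rot: [1.0, 0.0, -0.001, 0.0]
ft_force: [0.2, 0.2, -4.1]
width: 0.012
finger_force: 97.6
```

Request:
jog_arm([
  {"xyz": [0,0,-0.12],"rot": [0,0,0],"fingers": -1},
  {"xyz": [0,0,-0.12],"rot": [0,0,0],"fingers": -1},
  {"xyz": [0,0,-0.08],"rot": [0,0,0],"fingers": -1},
  {"xyz": [0,0,0],"rot": [0,0,0],"fingers": -1},
  {"xyz": [0,0,0],"rot": [0,0,0],"fingers": -1},
])

```text
t: 6.5
tcp_pos: [0.5033, 0.1746, 0.1454]
tool_rot: [1.0, -0.0, 0.001, -0.0]
ft_force: [-0.1, 0.2, -3.9]
width: 0.0119
finger_force: 97.7
```

Request:
jog_arm([
  {"xyz": [0.01,0.05,-0.02],"rot": [0,0,0.5],"fingers": -1},
  {"xyz": [0.01,0.1,-0.02],"rot": [0,0,0],"fingers": -1},
  {"xyz": [0.01,0.15,-0.02],"rot": [0,0,0],"fingers": -1},
  {"xyz": [0.01,0.17,-0.02],"rot": [0,0,0],"fingers": -1},
  {"xyz": [0.01,0.17,-0.02],"rot": [0,0,0],"fingers": -1},
])

```text
t: 6.92
tcp_pos: [0.5058, 0.0443, 0.1632]
tool_rot: [1.0, -0.026, -0.002, 0.0]
ft_force: [0.9, 0.2, -4.5]
width: 0.0123
finger_force: 97.8
```

Request:
jog_arm([
  {"xyz": [0.01,0.17,0],"rot": [0,0,0],"fingers": -1},
  {"xyz": [0.01,0.17,0],"rot": [0,0,0],"fingers": -1},
  {"xyz": [0.01,0.17,0],"rot": [0,0,0],"fingers": -1},
  {"xyz": [0.01,0.17,0],"rot": [0,0,0],"fingers": -1},
  {"xyz": [0.01,0.17,0],"rot": [0,0,0],"fingers": -1},
])

```text
t: 7.33
tcp_pos: [0.5068, -0.1264, 0.1631]
tool_rot: [1.0, -0.026, -0.002, -0.0]
ft_force: [0.9, 0.4, -3.7]
width: 0.012
finger_force: 97.9
```

Request:
jog_arm([
  {"xyz": [0,0.15,0],"rot": [0,0,0.5],"fingers": -1},
  {"xyz": [0,0.08,0],"rot": [0,0,0.8],"fingers": -1},
  {"xyz": [0,0,0],"rot": [0,0,0.8],"fingers": -1},
  {"xyz": [0,0,0],"rot": [0,0,0.8],"fingers": -1},
  {"xyz": [0,0,0],"rot": [0,0,0.6],"fingers": -1},
])

```text
t: 7.75
tcp_pos: [0.5037, -0.1711, 0.1628]
tool_rot: [0.979, -0.203, -0.002, 0.0]
ft_force: [0.5, -0.1, -3.1]
width: 0.0118
finger_force: 97.8
```

Request:
jog_arm([
  {"xyz": [0,0,0],"rot": [0,0,0],"fingers": -1},
  {"xyz": [0,0,0],"rot": [0,0,0],"fingers": -1},
  {"xyz": [0,0,0],"rot": [0,0,0],"fingers": -1},
])

```text
t: 8.0
tcp_pos: [0.5049, -0.1699, 0.1637]
tool_rot: [0.98, -0.198, -0.001, -0.0]
ft_force: [-0.1, 0.2, -2.6]
width: 0.0124
finger_force: 97.9
```

```bash
python3 - <<'E'
from h import *
p=arm.snapshot('wrist');cv2.imwrite('pics/w3.png',p['frame']);np.savez('w3.npz',**{k:p[k] for k in ['frame','fx','cx','cy','R','t']})
for l in ['wrench_seat','tap_shoulder']:
  print(l,[(np.round(d['position'],4).tolist(),round(d['p'],2)) for d in arm.spot_point(l,p)])
s=arm.state();print(s['t'],s['joint_positions'],s['tcp_pos'],s['tool_rot'],R.from_quat(s['tool_rot']).as_matrix()[:,0])
print(s['ft_force'],s['torque'])
E
```

```text
wrench_seat []
tap_shoulder [([0.5993, -0.1993, 0.0864], 0.91)]
8.15 [ 0.43947479  0.32419998 -0.23817136  1.93208588  0.09636851  0.89658626
 -1.8175963 ] [ 0.50534554 -0.169867    0.16428141] [ 9.80089249e-01 -1.98557324e-01 -2.30437546e-04  3.07693303e-06] [ 9.21149872e-01 -3.89207799e-01 -4.50476829e-04]
[-0.2295404   0.49762966 -2.69334622] [0.12125484 0.20327517 0.01698279]
```

View pics/w3.png

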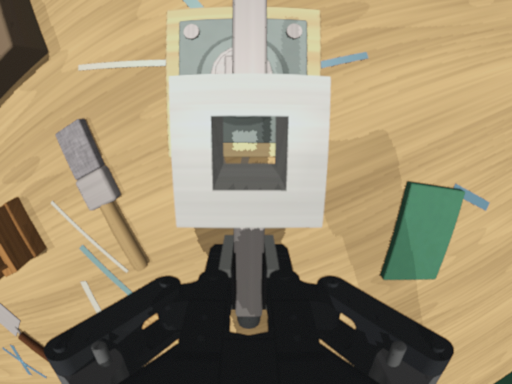

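The wrench is held with its hub corners at about (168,76), (330,76), (324,228) and (177,228), squarely aligned with the board. I'll fit its pose from the hub-top square.

```bash
cat >> h.py <<'E'
def hubpose(p,guess):
    g=cv2.cvtColor(p['frame'],cv2.COLOR_BGR2GRAY); c=cv2.cornerSubPix(g,np.array(guess,'f4').reshape(-1,1,2),(4,4),(-1,-1),(3,50,.01)).reshape(-1,2)
    d=(c-[float(p['cx']),float(p['cy'])])/float(p['fx']); th=np.linalg.norm(d,axis=1,keepdims=True); n=d/th*np.tan(th)
    o=np.array([[.024,.024,.046],[.024,-.024,.046],[-.024,-.024,.046],[-.024,.024,.046]])
    ok,r,t=cv2.solvePnP(o,n,np.eye(3),None,flags=cv2.SOLVEPNP_ITERATIVE); Rc=np.array(p['R'])
    return c,Rc.T@(t[:,0]-p['t']),Rc.T@cv2.Rodrigues(r)[0]
E
python3 - <<'E'
from h import *
p=dict(np.load('w3.npz'))
c,t,M=hubpose(p,[(168,76),(330,76),(324,228),(177,228)])
print(c.tolist(),t,M)
print('yaw',np.degrees(np.arctan2(M[1,0],M[0,0])))
E
```

```text
[[165.68765258789062, 76.9619140625], [329.40234375, 75.47038269042969], [324.0, 228.0], [176.96832275390625, 226.9009552001953]] [ 0.56142457 -0.19568075  0.17465885] [[ 0.92580062  0.37786028  0.01071587]
 [-0.37798396  0.92501291  0.038461  ]
 [ 0.00462057 -0.03965764  0.99920264]]
yaw -22.20910970639112
```

Request:
jog_arm([
  {"xyz": [0.05,-0.01,0],"rot": [0,0,0],"fingers": -1},
  {"xyz": [0.08,-0.015,0.02],"rot": [0,0,0],"fingers": -1},
  {"xyz": [0.053,-0.01,0.05],"rot": [0,0,0],"fingers": -1},
  {"xyz": [0,0,0.08],"rot": [0,0,0],"fingers": -1},
  {"xyz": [0,0,0.04],"rot": [0,0,0],"fingers": -1},
])

```text
t: 8.57
tcp_pos: [0.5425, -0.1777, 0.125]
tool_rot: [0.98, -0.199, -0.001, -0.0]
ft_force: [-0.9, 0.3, -4.6]
width: 0.0122
finger_force: 97.8
```

Request:
jog_arm([
  {"xyz": [0,0,0],"rot": [0,0,0],"fingers": -1},
  {"xyz": [0,0,0],"rot": [0,0,0],"fingers": -1},
  {"xyz": [0,0,0],"rot": [0,0,0],"fingers": -1},
])

```text
t: 8.82
tcp_pos: [0.5424, -0.1778, 0.1272]
tool_rot: [0.98, -0.199, 0.001, 0.0]
ft_force: [0.7, 0.7, -2.9]
width: 0.0121
finger_force: 97.8
```

```bash
python3 - <<'E'
from h import *
p=arm.snapshot('wrist');cv2.imwrite('pics/w4.png',p['frame'][30:250,130:370])
c,t,M=hubpose(p,[(166,77),(329,76),(324,228),(177,227)])
print(t,np.degrees(np.arctan2(M[1,0],M[0,0])),M[2])
cv2.imwrite('pics/w4.png',cv2.resize(p['frame'][60:240,150:350],(666,600),interpolation=cv2.INTER_CUBIC))
u,v=fish(p,np.array([[.598,-.203,.113],[.598,-.203,.089]]));print(u,v)
s=arm.state();print(s['tcp_pos'],s['ft_force'],s['torque'])
E
```

```text
[ 0.6016932  -0.2023741   0.13822182] -22.482369683178486 [0.05297742 0.00216525 0.99859336]
[251.29177776 250.87918678] [132.2519271 128.2433196]
[ 0.54250164 -0.17784581  0.12740936] [ 0.35179307 -1.12277725 -3.79377117] [ 0.09209921  0.21601824 -0.01920418]
```

View pics/w4.png

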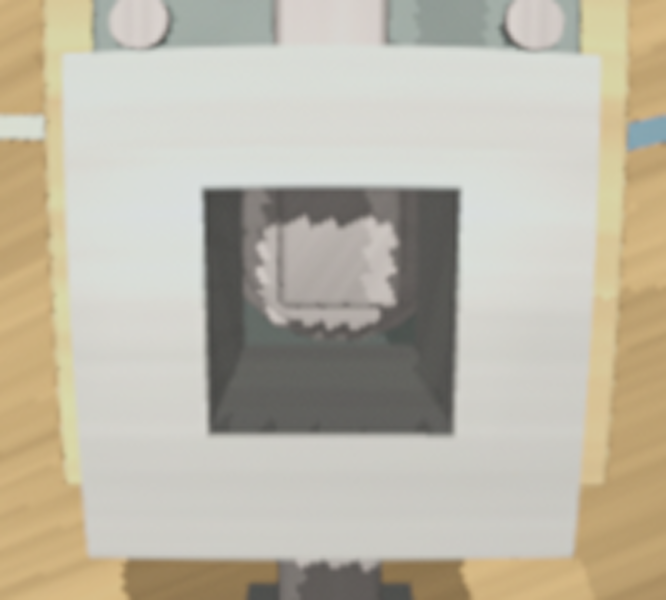

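The drive shows through the hole, with its left edge at column ≈281 and bottom edge at row ≈303. The hub sits about 1.3 mm left of the drive, so I shift +y by that and descend slowly.

Request:
jog_arm([
  {"xyz": [0,0.0065,0.05],"rot": [0,0,0],"fingers": -1},
  {"xyz": [0,0,0.04],"rot": [0,0,0],"fingers": -1},
  {"xyz": [0,0,0.015],"rot": [0,0,0],"fingers": -1},
  {"xyz": [0,0,0.01],"rot": [0,0,0],"fingers": -1},
  {"xyz": [0,0,0],"rot": [0,0,0],"fingers": -1},
])

```text
t: 9.28
tcp_pos: [0.541, -0.1787, 0.1027]
tool_rot: [0.98, -0.199, -0.001, -0.0]
ft_force: [0.6, 0.2, -4.0]
width: 0.0117
finger_force: 97.9
```

Request:
jog_arm([
  {"xyz": [0,0,0.01],"rot": [0,0,0],"fingers": -1},
  {"xyz": [0,0,0.01],"rot": [0,0,0],"fingers": -1},
  {"xyz": [0,0,0],"rot": [0,0,0],"fingers": -1},
])

```text
t: 9.53
tcp_pos: [0.5414, -0.1788, 0.0993]
tool_rot: [0.98, -0.199, -0.0, 0.0]
ft_force: [-0.5, 0.8, -3.8]
width: 0.0119
finger_force: 97.9
```

It is already 4 mm past the drive's top with no contact force. Continue down.

Request:
jog_arm([
  {"xyz": [0,0,0.02],"rot": [0,0,0],"fingers": -1},
  {"xyz": [0,0,0.025],"rot": [0,0,0],"fingers": -1},
  {"xyz": [0,0,0.02],"rot": [0,0,0],"fingers": -1},
  {"xyz": [0,0,0.01],"rot": [0,0,0],"fingers": -1},
  {"xyz": [0,0,0],"rot": [0,0,0],"fingers": -1},
])

```text
t: 9.95
tcp_pos: [0.5409, -0.1787, 0.0837]
tool_rot: [0.98, -0.199, -0.001, -0.0]
ft_force: [0.2, -0.1, -3.9]
width: 0.0122
finger_force: 97.9
```

Request:
jog_arm([
  {"xyz": [0,0,0.01],"rot": [0,0,0],"fingers": -1},
  {"xyz": [0,0,0.006],"rot": [0,0,0],"fingers": -1},
  {"xyz": [0,0,0],"rot": [0,0,0],"fingers": -1},
  {"xyz": [0,0,0],"rot": [0,0,0],"fingers": -1},
])

```text
t: 10.28
tcp_pos: [0.5415, -0.1789, 0.0813]
tool_rot: [0.98, -0.199, 0.0, 0.0]
ft_force: [0.5, -0.7, -4.3]
width: 0.0118
finger_force: 97.9
```

Request:
jog_arm([
  {"xyz": [0,0,0.004],"rot": [0,0,0],"fingers": -1},
  {"xyz": [0,0,0.003],"rot": [0,0,0],"fingers": -1},
  {"xyz": [0,0,0],"rot": [0,0,0],"fingers": -1},
  {"xyz": [0,0,0],"rot": [0,0,0],"fingers": -1},
])

```text
t: 10.62
tcp_pos: [0.5417, -0.1789, 0.0802]
tool_rot: [0.98, -0.199, 0.0, 0.0]
ft_force: [-0.4, 0.5, -1.6]
width: 0.012
finger_force: 98.1
```

Contact is starting. Release.

Request:
jog_arm([
  {"xyz": [0,0,0],"rot": [0,0,0],"fingers": -1},
  {"xyz": [0,0,0],"rot": [0,0,0],"fingers": -0.65},
  {"xyz": [0,0,0],"rot": [0,0,0],"fingers": -0.4},
  {"xyz": [0,0,0],"rot": [0,0,0],"fingers": 0},
  {"xyz": [0,0,0],"rot": [0,0,0],"fingers": 0.5},
], force=20)

```text
t: 11.03
tcp_pos: [0.5419, -0.179, 0.0803]
tool_rot: [0.98, -0.199, 0.001, 0.0]
ft_force: [-0.2, 0.3, 0.7]
width: 0.0485
finger_force: 0.0
```

Request:
jog_arm([
  {"xyz": [0,0,0],"rot": [0,0,0],"fingers": 1},
  {"xyz": [0,0,0],"rot": [0,0,0],"fingers": 1},
  {"xyz": [0,0,0],"rot": [0,0,0],"fingers": 1},
  {"xyz": [0,0,0],"rot": [0,0,0],"fingers": 1},
])

```text
t: 11.37
tcp_pos: [0.5415, -0.1789, 0.08]
tool_rot: [0.98, -0.199, 0.0, 0.0]
ft_force: [-0.2, -0.2, 0.3]
width: 0.0854
finger_force: 0.0
```

Request:
jog_arm([
  {"xyz": [0,0,-0.08],"rot": [0,0,0],"fingers": 1},
  {"xyz": [0,0,-0.15],"rot": [0,0,0],"fingers": 1},
  {"xyz": [0,0,-0.15],"rot": [0,0,0],"fingers": 1},
  {"xyz": [0,0,-0.12],"rot": [0,0,0],"fingers": 1},
  {"xyz": [0,0,0],"rot": [0,0,0],"fingers": 1},
])

```text
t: 11.78
tcp_pos: [0.5448, -0.1796, 0.1854]
tool_rot: [0.98, -0.199, 0.005, 0.0]
ft_force: [1.1, 0.0, 0.7]
width: 0.0857
finger_force: 0.0
```

```bash
python3 - <<'E'
from h import *
arm.snapshot('wrist')
p=arm.snapshot('wrist');np.savez('w5.npz',**{k:p[k] for k in ['frame','fx','cx','cy','R','t']})
for l in ['wrench_seat']:
  print(l,[(np.round(d['position'],4).tolist(),round(d['p'],2)) for d in arm.spot_point(l,p)])
q=arm.snapshot('scene')
print([(np.round(d['position'],4).tolist(),round(d['p'],2)) for d in arm.spot_point('wrench_seat',q)])
s=arm.state();print(s['t'],s['joint_positions'],s['tcp_pos'],R.from_quat(s['tool_rot']).as_matrix()[:,0])
b=rect(p,.598,-.203,.135,.05,400)
cv2.imwrite('pics/r5.png',np.hstack([b,cv2.resize(p['frame'],(400,300))[:0].reshape(0,400,3) if 0 else cv2.resize(q['frame'][190:290,100:200],(400,400),interpolation=cv2.INTER_CUBIC)]))
E
```

```text
wrench_seat [([0.3982, 0.3379, -0.0017], 0.7)]
[([0.5962, -0.2035, 0.0915], 0.87), ([0.5742, 0.5385, -0.0014], 0.73), ([0.1661, 0.3063, 0.0008], 0.64)]
12.0333 [ 0.42964424  0.36334653 -0.23421983  1.83560673  0.10097809  0.956902
 -1.81927456] [ 0.5404427  -0.17867582  0.17849453] [ 0.92099364 -0.38956817 -0.00271114]
```

View pics/r5.png

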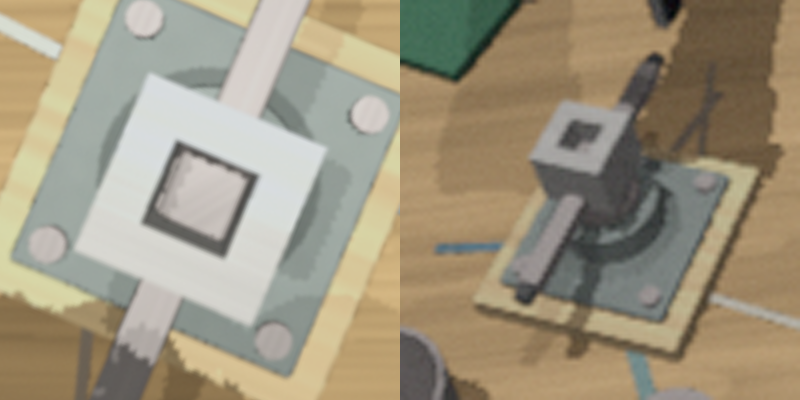

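Seated and level: hub corners in the left panel are (148,72), (328,150), (255,327) and (75,247). The centre is at (0.598,-0.2034), on the tap, yaw −23°. Move over it and wind the wrist back by π.

Request:
jog_arm([
  {"xyz": [0.1,0,0],"rot": [0,0,0],"fingers": 1},
  {"xyz": [0.1,0,0],"rot": [0,0,0],"fingers": 1},
  {"xyz": [0.108,0,0],"rot": [0,0,0],"fingers": 1},
  {"xyz": [0,0,0],"rot": [0,0,-0.7],"fingers": 1},
  {"xyz": [0,0,0],"rot": [0,0,-0.7],"fingers": 1},
])

```text
t: 12.45
tcp_pos: [0.5983, -0.203, 0.1778]
tool_rot: [0.992, -0.128, -0.001, -0.0]
ft_force: [-1.1, 0.3, 0.2]
width: 0.0857
finger_force: 0.0
```

Request:
jog_arm([
  {"xyz": [0,0,0],"rot": [0,0,-1],"fingers": 1},
  {"xyz": [0,0,0],"rot": [0,0,-1],"fingers": 1},
  {"xyz": [0,0,0],"rot": [0,0,-1],"fingers": 1},
  {"xyz": [0,0,0],"rot": [0,0,-1],"fingers": 1},
  {"xyz": [0,0,0],"rot": [0,0,-1],"fingers": 1},
])

```text
t: 12.87
tcp_pos: [0.5974, -0.2027, 0.1781]
tool_rot: [0.993, 0.122, -0.001, -0.001]
ft_force: [0.5, -0.6, 0.5]
width: 0.0854
finger_force: 0.0
```

Request:
jog_arm([
  {"xyz": [0,0,0],"rot": [0,0,-1],"fingers": 1},
  {"xyz": [0,0,0],"rot": [0,0,-1],"fingers": 1},
  {"xyz": [0,0,0],"rot": [0,0,-1],"fingers": 1},
  {"xyz": [0,0,0],"rot": [0,0,-1],"fingers": 1},
  {"xyz": [0,0,0],"rot": [0,0,-1],"fingers": 1},
])

```text
t: 13.28
tcp_pos: [0.5974, -0.2027, 0.1782]
tool_rot: [0.931, 0.364, -0.001, -0.001]
ft_force: [0.4, -0.7, 0.0]
width: 0.0855
finger_force: 0.0
```

Request:
jog_arm([
  {"xyz": [0,0,0],"rot": [0,0,-1],"fingers": 1},
  {"xyz": [0,0,0],"rot": [0,0,-1],"fingers": 1},
  {"xyz": [0,0,0],"rot": [0,0,-1],"fingers": 1},
  {"xyz": [0,0,0],"rot": [0,0,-1],"fingers": 1},
  {"xyz": [0,0,0],"rot": [0,0,-1],"fingers": 1},
])

```text
t: 13.7
tcp_pos: [0.5974, -0.2027, 0.1782]
tool_rot: [0.812, 0.583, -0.001, -0.001]
ft_force: [-1.3, -0.1, -0.7]
width: 0.0853
finger_force: 0.0
```

Request:
jog_arm([
  {"xyz": [0,0,0],"rot": [0,0,-1],"fingers": 1},
  {"xyz": [0,0,0],"rot": [0,0,-1],"fingers": 1},
  {"xyz": [0,0,0],"rot": [0,0,-1],"fingers": 1},
  {"xyz": [0,0,0],"rot": [0,0,-1],"fingers": 1},
  {"xyz": [0,0,0],"rot": [0,0,-1],"fingers": 1},
])

```text
t: 14.12
tcp_pos: [0.5974, -0.2027, 0.1782]
tool_rot: [0.643, 0.766, -0.0, -0.001]
ft_force: [0.0, 0.4, 0.0]
width: 0.0854
finger_force: 0.0
```

Request:
jog_arm([
  {"xyz": [0,0,0],"rot": [0,0,-1],"fingers": 1},
  {"xyz": [0,0,0],"rot": [0,0,-1],"fingers": 1},
  {"xyz": [0,0,0],"rot": [0,0,-1],"fingers": 1},
  {"xyz": [0,0,0],"rot": [0,0,-1],"fingers": 1},
  {"xyz": [0,0,0],"rot": [0,0,-1],"fingers": 1},
])

```text
t: 14.53
tcp_pos: [0.5974, -0.2027, 0.1782]
tool_rot: [0.433, 0.901, -0.0, -0.001]
ft_force: [0.1, 0.2, 0.4]
width: 0.0853
finger_force: 0.0
```

Request:
jog_arm([
  {"xyz": [0,0,0],"rot": [0,0,-1],"fingers": 1},
  {"xyz": [0,0,0],"rot": [0,0,-1],"fingers": 1},
  {"xyz": [0,0,0],"rot": [0,0,-1],"fingers": 1},
  {"xyz": [0,0,0],"rot": [0,0,-1],"fingers": 1},
  {"xyz": [0,0,0],"rot": [0,0,-1],"fingers": 1},
])

```text
t: 14.95
tcp_pos: [0.5974, -0.2027, 0.1783]
tool_rot: [0.197, 0.98, 0.0, -0.001]
ft_force: [-0.3, 0.4, 0.6]
width: 0.0853
finger_force: 0.0
```

Request:
jog_arm([
  {"xyz": [0,0,0],"rot": [0,0,0],"fingers": 1},
  {"xyz": [0,0,0],"rot": [0,0,0],"fingers": 1},
  {"xyz": [0,0,0],"rot": [0,0,0],"fingers": 1},
])

```text
t: 15.2
tcp_pos: [0.5978, -0.2028, 0.1791]
tool_rot: [0.201, 0.98, 0.0, -0.001]
ft_force: [-1.0, 0.0, 0.5]
width: 0.0859
finger_force: 0.0
```

```bash
cat >> h.py <<'E'
def where():
    s=arm.state();M=R.from_quat(s['tool_rot']).as_matrix();print('t',s['t'],'tcp',np.round(s['tcp_pos'],4),'yaw',round(np.arctan2(M[1,0],M[0,0]),4),'zax',np.round(M[:,2],4),'j',np.round(s['joint_positions'],3),'f',np.round(s['ft_force'],1),np.round(s['torque'],2),s['width']);return s,M
E
python3 -c "
from h import *
where()"
```

```text
t 15.2 tcp [ 0.5978 -0.2028  0.1791] yaw 2.7378 zax [-1.1e-03  6.0e-04 -1.0e+00] j [ 0.892  0.623 -0.935  1.661  0.542  1.14   0.979] f [-1.   0.   0.5] [-0.03  0.01 -0.03] 0.08586927859866873
```

Request:
jog_arm([
  {"xyz": [0,0.003,0.08],"rot": [0,0,0],"fingers": 1},
  {"xyz": [0,0,0.12],"rot": [0,0,0],"fingers": 1},
  {"xyz": [0,0,0.12],"rot": [0,0,0],"fingers": 1},
  {"xyz": [0,0,0.07],"rot": [0,0,0],"fingers": 1},
  {"xyz": [0,0,0],"rot": [0,0,0],"fingers": 1},
], force=20)

```text
t: 15.62
tcp_pos: [0.5961, -0.2023, 0.0984]
tool_rot: [0.2, 0.98, -0.0, -0.003]
ft_force: [-1.1, -0.7, 0.2]
width: 0.0857
finger_force: 0.0
```

Request:
jog_arm([
  {"xyz": [0,0,0],"rot": [0,0,0],"fingers": 0.6},
  {"xyz": [0,0,0],"rot": [0,0,0],"fingers": 0.4},
  {"xyz": [0,0,0],"rot": [0,0,0],"fingers": 0.3},
  {"xyz": [0,0,0],"rot": [0,0,0],"fingers": 0.25},
])

```text
t: 15.95
tcp_pos: [0.5993, -0.2024, 0.1034]
tool_rot: [0.2, 0.98, -0.0, 0.001]
ft_force: [-0.1, 0.5, 0.8]
width: 0.0532
finger_force: 0.0
```

Request:
jog_arm([
  {"xyz": [0,0,0],"rot": [0,0,0],"fingers": 0},
  {"xyz": [0,0,0],"rot": [0,0,0],"fingers": -1},
  {"xyz": [0,0,0],"rot": [0,0,0],"fingers": -1},
])

```text
t: 16.2
tcp_pos: [0.5991, -0.2028, 0.1033]
tool_rot: [0.2, 0.98, -0.0, 0.001]
ft_force: [-1.3, -0.7, 5.5]
width: 0.0479
finger_force: 24.5
```

```bash
python3 -c "
from h import *
where()"
```

```text
t 16.2 tcp [ 0.5991 -0.2028  0.1033] yaw 2.7393 zax [ 0.0016 -0.0013 -1.    ] j [ 0.854  0.7   -0.877  1.725  0.623  1.018  0.919] f [-1.3 -0.7  5.5] [-0.17  0.3   0.02] 0.04785143136270266
```

Request:
jog_arm([
  {"xyz": [0,0,0],"rot": [0,0,0],"fingers": -1},
  {"xyz": [0,0,0],"rot": [0,0,0],"fingers": -1},
  {"xyz": [0,0,0.0005],"rot": [0,0,0.5],"fingers": -1},
  {"xyz": [0,0,0.0005],"rot": [0,0,1],"fingers": -1},
  {"xyz": [0,0,0.0005],"rot": [0,0,1],"fingers": -1},
], force=60)

```text
t: 16.62
tcp_pos: [0.5983, -0.2029, 0.1033]
tool_rot: [0.322, 0.947, -0.001, 0.0]
ft_force: [-4.7, -1.5, 10.4]
width: 0.0473
finger_force: 65.8
```

Request:
jog_arm([
  {"xyz": [0,0,0.0005],"rot": [0,0,1],"fingers": -1},
  {"xyz": [0,0,0.0005],"rot": [0,0,1],"fingers": -1},
  {"xyz": [0,0,0.0005],"rot": [0,0,1],"fingers": -1},
  {"xyz": [0,0,0.0005],"rot": [0,0,1],"fingers": -1},
  {"xyz": [0,0,0.0005],"rot": [0,0,1],"fingers": -1},
])

```text
t: 17.03
tcp_pos: [0.5982, -0.2031, 0.1028]
tool_rot: [0.546, 0.838, -0.001, 0.001]
ft_force: [-4.4, -0.7, 10.2]
width: 0.0471
finger_force: 65.7
```

```bash
python3 -c "
from h import *
where()"
```

```text
t 17.0333 tcp [ 0.5982 -0.2031  0.1028] yaw 1.9859 zax [-4.0e-04 -2.6e-03 -1.0e+00] j [ 0.749  0.636 -0.703  1.732  0.492  0.958  0.267] f [-4.4 -0.7 10.2] [-0.32  0.94  0.41] 0.04710139952115124
```

Moment about z is 0.41 N m, so the tap is turning. Continue to 2.85 rad of tool turn.

Request:
jog_arm([
  {"xyz": [0,0,0.0005],"rot": [0,0,1],"fingers": -1},
  {"xyz": [0,0,0.0005],"rot": [0,0,1],"fingers": -1},
  {"xyz": [0,0,0.0005],"rot": [0,0,1],"fingers": -1},
  {"xyz": [0,0,0.0005],"rot": [0,0,1],"fingers": -1},
  {"xyz": [0,0,0.0005],"rot": [0,0,1],"fingers": -1},
])

```text
t: 17.45
tcp_pos: [0.598, -0.2032, 0.1024]
tool_rot: [0.736, 0.676, -0.001, 0.001]
ft_force: [-4.8, -1.4, 9.5]
width: 0.0471
finger_force: 65.6
```

Request:
jog_arm([
  {"xyz": [0,0,0.0005],"rot": [0,0,1],"fingers": -1},
  {"xyz": [0,0,0.0005],"rot": [0,0,1],"fingers": -1},
  {"xyz": [0,0,0.0005],"rot": [0,0,1],"fingers": -1},
  {"xyz": [0,0,0.0005],"rot": [0,0,1],"fingers": -1},
  {"xyz": [0,0,0.0005],"rot": [0,0,1],"fingers": -1},
])

```text
t: 17.87
tcp_pos: [0.5979, -0.2032, 0.1018]
tool_rot: [0.881, 0.473, -0.001, 0.001]
ft_force: [-4.6, -1.6, 11.4]
width: 0.0466
finger_force: 65.6
```

Request:
jog_arm([
  {"xyz": [0,0,0.0005],"rot": [0,0,1],"fingers": -1},
  {"xyz": [0,0,0.0005],"rot": [0,0,1],"fingers": -1},
  {"xyz": [0,0,0.0005],"rot": [0,0,1],"fingers": -1},
  {"xyz": [0,0,0.0005],"rot": [0,0,1],"fingers": -1},
  {"xyz": [0,0,0.0005],"rot": [0,0,1],"fingers": -1},
])

```text
t: 18.28
tcp_pos: [0.5977, -0.2031, 0.1014]
tool_rot: [0.971, 0.241, -0.001, 0.001]
ft_force: [-4.6, -1.3, 10.8]
width: 0.0468
finger_force: 65.6
```

Request:
jog_arm([
  {"xyz": [0,0,0.0005],"rot": [0,0,1],"fingers": -1},
  {"xyz": [0,0,0.0005],"rot": [0,0,1],"fingers": -1},
  {"xyz": [0,0,0.0005],"rot": [0,0,1],"fingers": -1},
  {"xyz": [0,0,0.0005],"rot": [0,0,1],"fingers": -1},
  {"xyz": [0,0,0.0005],"rot": [0,0,1],"fingers": -1},
])

```text
t: 18.7
tcp_pos: [0.5976, -0.2031, 0.1009]
tool_rot: [1.0, -0.007, -0.001, 0.001]
ft_force: [-5.1, -1.0, 11.0]
width: 0.0472
finger_force: 65.6
```

Request:
jog_arm([
  {"xyz": [0,0,0.0005],"rot": [0,0,1],"fingers": -1},
  {"xyz": [0,0,0],"rot": [0,0,0],"fingers": -1},
  {"xyz": [0,0,0],"rot": [0,0,0],"fingers": -1},
])

```text
t: 18.95
tcp_pos: [0.5977, -0.203, 0.1008]
tool_rot: [0.998, -0.055, -0.001, 0.001]
ft_force: [-5.2, -0.2, 11.0]
width: 0.0471
finger_force: 65.7
```

```bash
python3 - <<'E'
from h import *
where()
p=arm.snapshot('wrist')
a=p['frame'];b=arm.snapshot('scene')['frame']
cv2.imwrite('pics/w6.png',np.hstack([a,cv2.resize(b[190:290,80:180],(384,384),interpolation=cv2.INTER_CUBIC)])[:, 112:])
E
```

```text
t 18.95 tcp [ 0.5977 -0.203   0.1008] yaw -0.1109 zax [-0.0012 -0.0015 -1.    ] j [ 0.398  0.539 -0.191  1.755  0.132  0.86  -1.534] f [-5.2 -0.2 11. ] [-0.17  1.23 -0.08] 0.0470641655845643
```

View pics/w6.png

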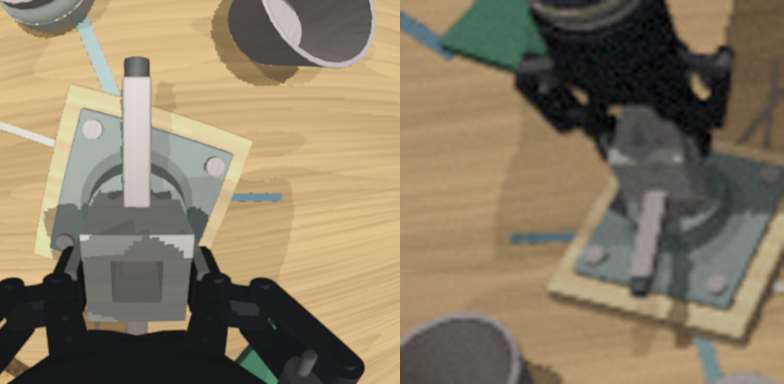

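Turned 2.85 rad, wrench still level (arm now up the image at column 137). Back 1.0 rad.

Request:
jog_arm([
  {"xyz": [0,0,-0.0005],"rot": [0,0,-0.7],"fingers": -1},
  {"xyz": [0,0,-0.0005],"rot": [0,0,-1],"fingers": -1},
  {"xyz": [0,0,-0.0005],"rot": [0,0,-1],"fingers": -1},
  {"xyz": [0,0,-0.0005],"rot": [0,0,-1],"fingers": -1},
  {"xyz": [0,0,-0.0005],"rot": [0,0,-1],"fingers": -1},
])

```text
t: 19.47
tcp_pos: [0.5977, -0.2031, 0.1009]
tool_rot: [0.984, 0.18, -0.001, 0.0]
ft_force: [-3.3, -0.4, 7.4]
width: 0.0472
finger_force: 65.5
```

Request:
jog_arm([
  {"xyz": [0,0,-0.0005],"rot": [0,0,-1],"fingers": -1},
  {"xyz": [0,0,-0.0005],"rot": [0,0,-1],"fingers": -1},
  {"xyz": [0,0,-0.0005],"rot": [0,0,-1],"fingers": -1},
  {"xyz": [0,0,-0.0005],"rot": [0,0,-1],"fingers": -1},
  {"xyz": [0,0,-0.0005],"rot": [0,0,-1],"fingers": -1},
])

```text
t: 19.88
tcp_pos: [0.5978, -0.2031, 0.1014]
tool_rot: [0.909, 0.418, -0.001, 0.0]
ft_force: [-3.9, -1.2, 6.9]
width: 0.0471
finger_force: 65.5
```

Request:
jog_arm([
  {"xyz": [0,0,-0.0005],"rot": [0,0,-0.3],"fingers": -1},
  {"xyz": [0,0,0],"rot": [0,0,0],"fingers": -1},
  {"xyz": [0,0,0],"rot": [0,0,0],"fingers": -1},
])

```text
t: 20.13
tcp_pos: [0.5978, -0.2032, 0.1014]
tool_rot: [0.903, 0.43, -0.001, 0.0]
ft_force: [-4.3, -1.2, 8.1]
width: 0.0471
finger_force: 65.4
```

```bash
python3 -c "
from h import *
where()"
```

```text
t 20.1333 tcp [ 0.5978 -0.2032  0.1014] yaw 0.8884 zax [-9.0e-04 -1.2e-03 -1.0e+00] j [ 0.574  0.572 -0.438  1.743  0.301  0.894 -0.676] f [-4.3 -1.2  8.1] [-0.21  0.97 -0.16] 0.04712807216191636
```

Request:
jog_arm([
  {"xyz": [0,0,0],"rot": [0,0,0],"fingers": 0.3},
  {"xyz": [0,0,0],"rot": [0,0,0],"fingers": 1},
  {"xyz": [0,0,0],"rot": [0,0,0],"fingers": 1},
  {"xyz": [0,0,-0.005],"rot": [0,0,0],"fingers": 1},
  {"xyz": [0,0,0],"rot": [0,0,0],"fingers": 1},
], force=20)

```text
t: 20.55
tcp_pos: [0.5986, -0.2021, 0.1011]
tool_rot: [0.903, 0.431, 0.0, -0.0]
ft_force: [-0.0, -0.2, -0.9]
width: 0.0852
finger_force: 0.0
```

Request:
jog_arm([
  {"xyz": [0,0,0],"rot": [0,0,-0.7],"fingers": 1},
  {"xyz": [0,0,0],"rot": [0,0,-1],"fingers": 1},
  {"xyz": [0,0,0],"rot": [0,0,-1],"fingers": 1},
  {"xyz": [0,0,0],"rot": [0,0,-1],"fingers": 1},
  {"xyz": [0,0,0],"rot": [0,0,-1],"fingers": 1},
])

```text
t: 20.97
tcp_pos: [0.5985, -0.2022, 0.101]
tool_rot: [0.776, 0.631, 0.0, 0.0]
ft_force: [0.4, -0.2, -0.1]
width: 0.0856
finger_force: 0.0
```

Request:
jog_arm([
  {"xyz": [0,0,0],"rot": [0,0,-1],"fingers": 1},
  {"xyz": [0,0,0],"rot": [0,0,-1],"fingers": 1},
  {"xyz": [0,0,0],"rot": [0,0,-1],"fingers": 1},
  {"xyz": [0,0,0],"rot": [0,0,-1],"fingers": 1},
  {"xyz": [0,0,0],"rot": [0,0,-1],"fingers": 1},
])

```text
t: 21.38
tcp_pos: [0.5985, -0.2023, 0.101]
tool_rot: [0.596, 0.803, 0.0, 0.0]
ft_force: [0.7, -0.3, -0.1]
width: 0.0851
finger_force: 0.0
```

Request:
jog_arm([
  {"xyz": [0,0,0],"rot": [0,0,-1],"fingers": 1},
  {"xyz": [0,0,0],"rot": [0,0,-1],"fingers": 1},
  {"xyz": [0,0,0],"rot": [0,0,-1],"fingers": 1},
  {"xyz": [0,0,0],"rot": [0,0,-1],"fingers": 1},
  {"xyz": [0,0,0],"rot": [0,0,-1],"fingers": 1},
])

```text
t: 21.8
tcp_pos: [0.5985, -0.2023, 0.101]
tool_rot: [0.379, 0.926, 0.0, 0.0]
ft_force: [0.2, 0.4, -0.7]
width: 0.0851
finger_force: 0.0
```

Request:
jog_arm([
  {"xyz": [0,0,0],"rot": [0,0,-1],"fingers": 1},
  {"xyz": [0,0,0],"rot": [0,0,0],"fingers": 1},
  {"xyz": [0,0,0],"rot": [0,0,0],"fingers": 1},
  {"xyz": [0,0,0],"rot": [0,0,0],"fingers": 1},
])

```text
t: 22.13
tcp_pos: [0.5984, -0.2024, 0.101]
tool_rot: [0.335, 0.942, -0.0, -0.0]
ft_force: [-0.3, 0.9, 0.1]
width: 0.0855
finger_force: 0.0
```

```bash
python3 -c "
from h import *
where()"
```

```text
t 22.1333 tcp [ 0.5984 -0.2024  0.101 ] yaw 2.4576 zax [-0. -0. -1.] j [ 0.816  0.677 -0.812  1.729  0.574  0.991  0.674] f [-0.3  0.9  0.1] [ 0.07 -0.06 -0.04] 0.08549723510083979
```

Request:
jog_arm([
  {"xyz": [0,-0.0045,-0.0075],"rot": [0,0,0],"fingers": 0.6},
  {"xyz": [0,0,0],"rot": [0,0,0],"fingers": 0.4},
  {"xyz": [0,0,0],"rot": [0,0,0],"fingers": 0.3},
  {"xyz": [0,0,0],"rot": [0,0,0],"fingers": 0.2},
])

```text
t: 22.47
tcp_pos: [0.5979, -0.203, 0.1028]
tool_rot: [0.334, 0.942, -0.0, 0.0]
ft_force: [0.3, 0.0, -0.5]
width: 0.0513
finger_force: 0.0
```

Request:
jog_arm([
  {"xyz": [0,0,0],"rot": [0,0,0],"fingers": 0},
  {"xyz": [0,0,0],"rot": [0,0,0],"fingers": -1},
  {"xyz": [0,0,0],"rot": [0,0,0],"fingers": -1},
  {"xyz": [0,0,0],"rot": [0,0,0],"fingers": -1},
])

```text
t: 22.8
tcp_pos: [0.5979, -0.2031, 0.1029]
tool_rot: [0.334, 0.942, -0.0, 0.0]
ft_force: [-0.3, -0.8, 2.5]
width: 0.0479
finger_force: 23.0
```

Request:
jog_arm([
  {"xyz": [0,0,0],"rot": [0,0,0],"fingers": -1},
  {"xyz": [0,0,0],"rot": [0,0,0],"fingers": -1},
  {"xyz": [0,0,0],"rot": [0,0,0],"fingers": -1},
], force=60)

```text
t: 23.05
tcp_pos: [0.5979, -0.2031, 0.103]
tool_rot: [0.334, 0.942, -0.0, 0.0]
ft_force: [-2.3, -0.1, 5.6]
width: 0.0468
finger_force: 63.8
```

```bash
python3 -c "
from h import *
where()"
```

```text
t 23.05 tcp [ 0.5979 -0.2031  0.103 ] yaw 2.4596 zax [ 2.e-04 -4.e-04 -1.e+00] j [ 0.819  0.674 -0.814  1.728  0.573  0.994  0.678] f [-2.3 -0.1  5.6] [-0.11  0.48 -0.16] 0.04682051286588273
```

Request:
jog_arm([
  {"xyz": [0,0,0.0005],"rot": [0,0,0.5],"fingers": -1},
  {"xyz": [0,0,0.0005],"rot": [0,0,1],"fingers": -1},
  {"xyz": [0,0,0.0005],"rot": [0,0,1],"fingers": -1},
  {"xyz": [0,0,0.0005],"rot": [0,0,1],"fingers": -1},
  {"xyz": [0,0,0.0005],"rot": [0,0,1],"fingers": -1},
])

```text
t: 23.47
tcp_pos: [0.5979, -0.2032, 0.1029]
tool_rot: [0.537, 0.843, -0.001, 0.0]
ft_force: [-1.8, -0.7, 7.4]
width: 0.0471
finger_force: 64.4
```

Request:
jog_arm([
  {"xyz": [0,0,0.0005],"rot": [0,0,1],"fingers": -1},
  {"xyz": [0,0,0.0005],"rot": [0,0,1],"fingers": -1},
  {"xyz": [0,0,0.0005],"rot": [0,0,1],"fingers": -1},
  {"xyz": [0,0,0.0005],"rot": [0,0,1],"fingers": -1},
  {"xyz": [0,0,0.0005],"rot": [0,0,1],"fingers": -1},
])

```text
t: 23.88
tcp_pos: [0.5977, -0.2032, 0.1024]
tool_rot: [0.729, 0.684, -0.001, 0.0]
ft_force: [-2.5, -0.1, 6.5]
width: 0.0469
finger_force: 64.3
```

Request:
jog_arm([
  {"xyz": [0,0,0.0005],"rot": [0,0,1],"fingers": -1},
  {"xyz": [0,0,0.0005],"rot": [0,0,1],"fingers": -1},
  {"xyz": [0,0,0.0005],"rot": [0,0,1],"fingers": -1},
  {"xyz": [0,0,0.0005],"rot": [0,0,1],"fingers": -1},
  {"xyz": [0,0,0.0005],"rot": [0,0,1],"fingers": -1},
])

```text
t: 24.3
tcp_pos: [0.5977, -0.2031, 0.1019]
tool_rot: [0.876, 0.482, -0.0, 0.0]
ft_force: [-3.4, -0.1, 7.9]
width: 0.047
finger_force: 64.3
```

Request:
jog_arm([
  {"xyz": [0,0,0.0005],"rot": [0,0,1],"fingers": -1},
  {"xyz": [0,0,0.0005],"rot": [0,0,1],"fingers": -1},
  {"xyz": [0,0,0.0005],"rot": [0,0,1],"fingers": -1},
  {"xyz": [0,0,0.0005],"rot": [0,0,1],"fingers": -1},
  {"xyz": [0,0,0.0005],"rot": [0,0,1],"fingers": -1},
])

```text
t: 24.72
tcp_pos: [0.5976, -0.203, 0.1014]
tool_rot: [0.968, 0.251, -0.0, 0.0]
ft_force: [-2.6, 0.7, 7.5]
width: 0.0471
finger_force: 64.3
```

Request:
jog_arm([
  {"xyz": [0,0,0.0005],"rot": [0,0,1],"fingers": -1},
  {"xyz": [0,0,0.0005],"rot": [0,0,1],"fingers": -1},
  {"xyz": [0,0,0.0005],"rot": [0,0,1],"fingers": -1},
  {"xyz": [0,0,0.0005],"rot": [0,0,1],"fingers": -1},
  {"xyz": [0,0,0.0005],"rot": [0,0,1],"fingers": -1},
])

```text
t: 25.13
tcp_pos: [0.5976, -0.2029, 0.101]
tool_rot: [1.0, 0.004, -0.0, 0.0]
ft_force: [-2.9, 0.2, 8.4]
width: 0.047
finger_force: 64.3
```

Request:
jog_arm([
  {"xyz": [0,0,0.0005],"rot": [0,0,1],"fingers": -1},
  {"xyz": [0,0,0],"rot": [0,0,0],"fingers": -1},
  {"xyz": [0,0,0],"rot": [0,0,0],"fingers": -1},
])

```text
t: 25.38
tcp_pos: [0.5977, -0.2029, 0.1009]
tool_rot: [0.999, -0.045, -0.0, 0.0]
ft_force: [-3.8, -0.4, 8.4]
width: 0.0474
finger_force: 64.4
```

```bash
python3 -c "
from h import *
where()"
```

```text
t 25.3833 tcp [ 0.5977 -0.2029  0.1009] yaw -0.0899 zax [-4.e-04 -7.e-04 -1.e+00] j [ 0.404  0.54  -0.198  1.755  0.135  0.86  -1.516] f [-3.8 -0.4  8.4] [ 0.09  0.75 -0.04] 0.047437592158219764
```

Request:
jog_arm([
  {"xyz": [0,0,-0.0005],"rot": [0,0,-0.7],"fingers": -1},
  {"xyz": [0,0,-0.0005],"rot": [0,0,-1],"fingers": -1},
  {"xyz": [0,0,-0.0005],"rot": [0,0,-1],"fingers": -1},
  {"xyz": [0,0,-0.0005],"rot": [0,0,-1],"fingers": -1},
  {"xyz": [0,0,-0.0005],"rot": [0,0,-1],"fingers": -1},
])

```text
t: 25.8
tcp_pos: [0.5976, -0.203, 0.101]
tool_rot: [0.982, 0.191, -0.0, -0.0]
ft_force: [-2.1, -0.0, 6.5]
width: 0.047
finger_force: 64.3
```

Request:
jog_arm([
  {"xyz": [0,0,-0.0005],"rot": [0,0,-1],"fingers": -1},
  {"xyz": [0,0,-0.0005],"rot": [0,0,-1],"fingers": -1},
  {"xyz": [0,0,-0.0005],"rot": [0,0,-1],"fingers": -1},
  {"xyz": [0,0,-0.0005],"rot": [0,0,-1],"fingers": -1},
  {"xyz": [0,0,-0.0005],"rot": [0,0,-1],"fingers": -1},
])

```text
t: 26.22
tcp_pos: [0.5976, -0.2031, 0.1014]
tool_rot: [0.904, 0.427, -0.0, -0.0]
ft_force: [-2.2, -0.1, 5.9]
width: 0.047
finger_force: 64.3
```

Request:
jog_arm([
  {"xyz": [0,0,-0.0005],"rot": [0,0,-0.8],"fingers": -1},
  {"xyz": [0,0,0],"rot": [0,0,0],"fingers": -1},
  {"xyz": [0,0,0],"rot": [0,0,0],"fingers": -1},
])

```text
t: 26.47
tcp_pos: [0.5976, -0.2031, 0.1015]
tool_rot: [0.887, 0.462, -0.0, -0.0]
ft_force: [-2.2, 0.1, 6.3]
width: 0.0472
finger_force: 64.2
```

Request:
jog_arm([
  {"xyz": [0,0,0.0005],"rot": [0,0,0.5],"fingers": -1},
  {"xyz": [0,0,0.0005],"rot": [0,0,1],"fingers": -1},
  {"xyz": [0,0,0.0005],"rot": [0,0,1],"fingers": -1},
  {"xyz": [0,0,0.0005],"rot": [0,0,1],"fingers": -1},
  {"xyz": [0,0,0.0005],"rot": [0,0,1],"fingers": -1},
])

```text
t: 26.88
tcp_pos: [0.5977, -0.203, 0.1014]
tool_rot: [0.968, 0.251, -0.0, 0.0]
ft_force: [-3.1, -0.5, 8.1]
width: 0.0474
finger_force: 64.4
```

Request:
jog_arm([
  {"xyz": [0,0,0.0005],"rot": [0,0,1],"fingers": -1},
  {"xyz": [0,0,0.0005],"rot": [0,0,1],"fingers": -1},
  {"xyz": [0,0,0.0005],"rot": [0,0,1],"fingers": -1},
  {"xyz": [0,0,0.0005],"rot": [0,0,1],"fingers": -1},
  {"xyz": [0,0,0.0005],"rot": [0,0,1],"fingers": -1},
])

```text
t: 27.3
tcp_pos: [0.5977, -0.2029, 0.1009]
tool_rot: [1.0, 0.004, -0.0, 0.0]
ft_force: [-4.4, -0.7, 7.4]
width: 0.0472
finger_force: 64.4
```

Request:
jog_arm([
  {"xyz": [0,0,0.0005],"rot": [0,0,1],"fingers": -1},
  {"xyz": [0,0,0.0005],"rot": [0,0,1],"fingers": -1},
  {"xyz": [0,0,0.0005],"rot": [0,0,1],"fingers": -1},
  {"xyz": [0,0,0.0005],"rot": [0,0,1],"fingers": -1},
  {"xyz": [0,0,0.0005],"rot": [0,0,1],"fingers": -1},
])

```text
t: 27.72
tcp_pos: [0.5977, -0.2029, 0.1005]
tool_rot: [0.97, -0.244, -0.0, 0.0]
ft_force: [-2.6, 0.6, 8.2]
width: 0.047
finger_force: 64.3
```

```bash
python3 -c "
from h import *
where()"
```

```text
t 27.7167 tcp [ 0.5977 -0.2029  0.1005] yaw -0.4927 zax [-3.e-04 -7.e-04 -1.e+00] j [ 0.332  0.533 -0.099  1.76   0.068  0.851 -1.862] f [-2.6  0.6  8.2] [0.14 0.77 0.37] 0.046979668650136974
```

Request:
jog_arm([
  {"xyz": [0,0,0.0005],"rot": [0,0,1],"fingers": -1},
  {"xyz": [0,0,0.0005],"rot": [0,0,1],"fingers": -1},
  {"xyz": [0,0,0.0005],"rot": [0,0,0.6],"fingers": -1},
  {"xyz": [0,0,0],"rot": [0,0,0],"fingers": -1},
])

```text
t: 28.05
tcp_pos: [0.5977, -0.2029, 0.1002]
tool_rot: [0.93, -0.367, -0.0, 0.0]
ft_force: [-3.2, 0.3, 8.7]
width: 0.0472
finger_force: 64.4
```

```bash
python3 -c "
from h import *
where()"
```

```text
t 28.05 tcp [ 0.5977 -0.2029  0.1002] yaw -0.7507 zax [-4.e-04 -8.e-04 -1.e+00] j [ 0.285  0.531 -0.034  1.764  0.024  0.847 -2.082] f [-3.2  0.3  8.7] [0.14 0.83 0.02] 0.047172918998188394
```

The tap is at about 4.9 rad. Release, lift clear and check.

Request:
jog_arm([
  {"xyz": [0,0,0],"rot": [0,0,0],"fingers": 0.3},
  {"xyz": [0,0,0],"rot": [0,0,0],"fingers": 1},
  {"xyz": [0,0,0],"rot": [0,0,0],"fingers": 1},
  {"xyz": [0,0,0],"rot": [0,0,0],"fingers": 1},
  {"xyz": [0,0,-0.03],"rot": [0,0,0],"fingers": 1},
], force=20)

```text
t: 28.47
tcp_pos: [0.597, -0.2027, 0.104]
tool_rot: [0.931, -0.366, -0.001, 0.0]
ft_force: [-0.8, 0.3, -1.1]
width: 0.0854
finger_force: 0.0
```

Request:
jog_arm([
  {"xyz": [0,0,-0.1],"rot": [0,0,0],"fingers": 1},
  {"xyz": [0,0,-0.15],"rot": [0,0,0],"fingers": 1},
  {"xyz": [0,0,-0.15],"rot": [0,0,0],"fingers": 1},
  {"xyz": [-0.15,0,-0.1],"rot": [0,0,0],"fingers": 1},
  {"xyz": [-0.15,0,0],"rot": [0,0,0],"fingers": 1},
])

```text
t: 28.88
tcp_pos: [0.557, -0.1635, 0.2104]
tool_rot: [0.93, -0.367, 0.005, -0.001]
ft_force: [0.3, 0.7, 0.1]
width: 0.0854
finger_force: 0.0
```

Request:
jog_arm([
  {"xyz": [-0.08,0,0],"rot": [0,0,0],"fingers": 1},
  {"xyz": [0,0,0],"rot": [0,0,0],"fingers": 1},
  {"xyz": [0,0,0],"rot": [0,0,0],"fingers": 1},
  {"xyz": [0,0,0],"rot": [0,0,0],"fingers": 1},
])

```text
t: 29.22
tcp_pos: [0.5429, -0.152, 0.2056]
tool_rot: [0.93, -0.367, 0.001, 0.0]
ft_force: [0.2, 0.0, -0.4]
width: 0.0852
finger_force: 0.0
```

```bash
python3 - <<'E'
from h import *
where()
p=arm.snapshot('wrist');q=arm.snapshot('scene')
for l in ['wrench_seat','tap_shoulder','brush']:
  print(l,[(np.round(d['position'],4).tolist(),round(d['p'],2)) for d in arm.spot_point(l,q)])
cv2.imwrite('pics/f.png',np.hstack([rect(p,.598,-.203,.13,.05,400),cv2.resize(q['frame'][190:290,100:200],(400,400),interpolation=cv2.INTER_CUBIC)]))
E
```

```text
t 29.2167 tcp [ 0.5429 -0.152   0.2056] yaw -0.7508 zax [ 1.1e-03 -7.0e-04 -1.0e+00] j [ 0.24   0.313 -0.052  1.831  0.02   0.997 -2.142] f [ 0.2  0.  -0.4] [ 0.01 -0.03 -0.06] 0.08518417521247021
wrench_seat [([0.166, 0.3071, 0.0008], 0.79), ([0.5962, -0.2025, 0.0853], 0.75), ([0.5697, 0.5339, 0.0009], 0.61)]
tap_shoulder [([0.6003, -0.2033, 0.0784], 0.49)]
brush [([0.5507, -0.004, -0.0017], 0.66)]
```

View pics/f.png

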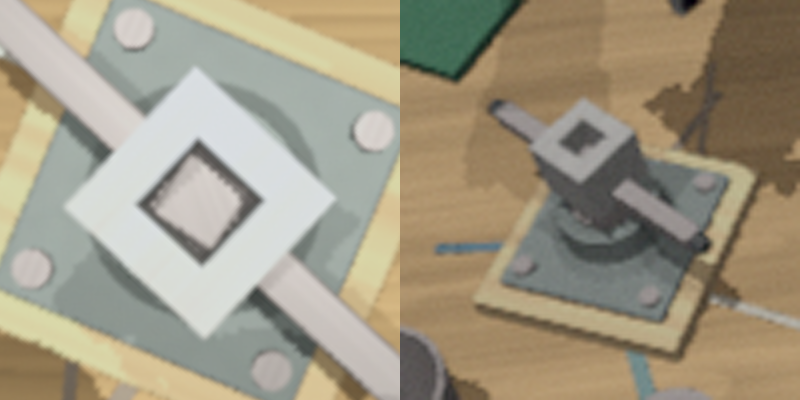

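The wrench sits level and centred, with hub corners at (197,65), (337,198), (203,338) and (63,207). It has turned about 290° in all, and the robot is clear. I'm handing the job in.

```bash
python3 -c "
from h import *
print(arm.finish_job())"
```

```text
the job is handed in; nothing more can be done
None
```

The job is handed in: the tap is run in to about 4.9 rad (my estimate from the tool turn and play, not read directly), with both back-turns made. The wrench is released, sitting level on the tap, and nothing else was touched; `finish_job` gave no verdict.

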